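# Snap the imaging chamber shut in the lever press

## Task

Close the imaging chamber that sits in one of the two hand presses: pull that press's red lever grip all the way down to its stop, hold it there for a moment so that the green cap snaps in, then ease the lever slowly back up to its rest without letting it fly, and let go. Leave the empty press's lever and the chamber in its nest where they are.

Things in the scene. Friction and masses are not known exactly. Their poses are not given: they have to be found in the camera images.
- press_grip (a point): Centre of the red grip on the loaded press's lever: a level barrel 44 mm long, 32 mm thick, on a 12 mm arm, 160 mm from the hinge axis. x points along the arm to the hinge, y along the barrel (parallel to the hinge axis), z upwards. 288 mm above the table at rest, 123 mm fully down. Can be pinched over its flat ends from above; turns between the fingers as the lever swings.
- press_lever (a joint): Angle of that lever, rad: 0 at rest (arm sloping 0.70 up from hinge to grip), grows as the grip goes down, 1.10 at the bottom stop (0.40 below level). A spring returns it: 2 N at the grip near the top, 9 N at the bottom. Let go at the bottom, it flies up; rising faster than 1.3 rad/s (200 mm/s) is too fast; let go within 0.1 rad of rest it stays below that.
- press: The press holding the chamber: white C-frame on a grey foot 220 x 130 mm. Origin under the ram and nest, on the table; -x is its front, where the grip is. Head 40 mm wide about y = 0, from x = -45 to 105 mm, 160 to 220 mm up. Hinge axis along y at x = 10 mm, 185 mm up; the arm swings in the plane y = -36 mm.
- cap (a joint): How far the chamber's green cap (54 mm across) is pressed into its body, m: 0 open, 0.006 fully in. The ram's sprung foot meets it at about 0.6 rad of lever and has it fully in from about 0.9 rad; it stays there.
- chamber_center (a point): Centre of the loose round aluminium chamber body (62 mm across, 18 mm high, green cap standing proud on it), sitting in a shallow ring nest under the ram of the press to be used; 29 mm above the table.
- spare_lever (a joint): Angle of the lever of the other, identical press, whose nest is empty, rad: 0 at rest (up), growing downwards.
Things that resemble listed ones, but are neither listed nor needed, are in the scene too. Leave any pink look-alike of the part that bears cap alone.

How it is judged:
On the way, in this order (a step that is already met when the one before it is completed fails the run):
1. the lever of the loaded press is pulled down to its stop and held a moment (value of joint press_lever above 0.98 rad), for 0.3 s.
2. the lever is back at its rest (value of joint press_lever below 0.12 rad), for 0.2 s.
At the end, for the whole second after the job is handed in: The loaded press's lever is back within 0.12 rad of rest, the cap is pressed in by more than 4.5 mm, the chamber is in its nest within 10 mm of where it stood, and the other lever is at rest within 0.12 rad (value of joint each of press_lever, spare_lever below 0.12 rad and value of joint cap above 0.0045 m and distance of chamber_center from where it was at the start of the episode below 0.01 m); the robot touches nothing.
It fails at once if the lever flies up (faster than 1.3 rad/s) (velocity of joint press_lever below -1.3 rad/s).
It fails at once if the empty press is worked (its lever is pulled beyond 0.3 rad) (value of joint spare_lever above 0.3 rad).
It also fails if it takes over 45 s, if anything falls off the work surface, if the arm or the gripper's body presses on something with over 40 N, if the wrist force passes 120 N, or if a joint passes its speed limit or range.

## Robot

A 6-joint arm with a two-finger parallel gripper is mounted at the origin on the work surface. World frame = base frame: x ahead of the robot, y to its left, z up, the work surface at z = 0. Lengths are in m, angles in rad, forces in N, time in s.
With the tool pointing down it reaches from about 0.3 to 0.775 m from the base axis. Payload 14.6 kg.
Tool frame: the origin (TCP) lies on the front face of the gripper's body, between the roots of the fingers; the fingertips stand 97 mm ahead of it and the grasp point (between the pads) lies 78 mm ahead of it; z points along the fingers, x is the direction in which the jaws open and shut, and the axes are right-handed (so a half turn about z gives the same grasp; the last joint's range is limited). The gripper opens to 94 mm and grips with 3 to 60 N. Pads are 16 mm wide; open, the fingers measure 119 mm over their backs; the gripper's body (75 mm by 177 mm) begins 78 mm behind the grasp point.
Start: joints at [-1.319, 0.3, 1.521, -0, 1.321, -0.067], TCP at [0.172, -0.522, 0.303] pointing down, gripper open.
Joint ranges: [-3.03, 3.03], [-0.79, 2.21], [0.23, 2.52], [-1.04, 4.18], [0, 3.07], [-2.55, 2.55]. Speed limits (rad/s): [2.22, 2.22, 2.57, 3.14, 3.14, 3.14].

## Interface

Orientations are given as [roll, pitch, yaw] about the fixed x, y, z axes, in that order (R = Rz(yaw) Ry(pitch) Rx(roll)).
In Python, from station import sensors, camera, ctrl gives the robot as it stands.
- The arm moves only by the tool move_arm, never from a script. Its argument "rows" is text: rows parted by semicolons, each of 6 numbers parted by spaces: the shift along the tool's x, y, z in mm, then the turn, a rotation vector about the tool's x, y, z in rad. In form: x y z wx wy wz; .... A call has 1 to 20 rows; each row shifts and turns the pose as measured when the row begins, along the tool's axes as they then stand; what a row does not reach is not made up. A row lasts 1/8 s, in which the tool goes at most 62.5 mm and 10.7 degrees, less where a joint would pass 70% of its speed; a pose out of reach is approached as far as the arm can. A call with a gripper value outside its range is refused whole. "grip" is the opening, from -1 (shut) to 1 (fully open), set as the call begins (left out, the last holds). The fingers move at their own pace and stop on an object; "newtons" is the grip in N (left out, the last holds). Time passes only in rows, so rows that do not move let the fingers close. It gives the time, the measured TCP pose, the force and the opening at its end, in the units of the state.
- sensors.get_obs(): the state, without advancing time (a new reading comes with each control period).
- camera(name): name is "scene" or "top" or "wrist"; returns a dict with "color" (400x640x3 uint8, blue, green, red), "z_map" (400x640 float32, m along the optical axis (not along the pixel's ray), 0 where there is no reading), "mtx" (3x3 intrinsics, pixels), "distortion" ([k1, k2, p1, p2, k3] as OpenCV has them; the pictures are not rectified), "position" and "attitude" of the camera in the world; the wrist camera has in their place "hand_eye" (4x4, takes a point from camera to tool coordinates, whose origin is the TCP and whose axes are the tool frame's). Camera axes: x right, y down, z forward; pixel columns grow to the right and rows downward; lengths in m; the calibration is good to about 2 mm. A picture is of the moment at which its call begins: read the wrist's pose just before it.
- ctrl.hand_in(): hands the job in, once; it reports no verdict.
The state is a dict: "time_s": time; "qpos": joint angles; "joint_vel": joint speeds; "tau": joint torques, N m; "ee_pos": TCP position; "eef_rot": TCP orientation; "force": force on the tool from outside, world axes, zero at the start; "moment": the same for the moment, N m; "grip_width": finger opening in m.
Only numpy, scipy, OpenCV 4.12 (cv2) and the standard library are available. Lean on these libraries where they do the work, as an engineer would, in place of code of your own. Each camera call takes 0.05 s, during which the arm holds its last target.

## Working session

There is one attempt and no reset: what is moved stays moved. The work goes in short steps, Python scripts to look and compute and a tool call to move; the robot and the scene stay as the last step left them, time stands still between calls to the robot, and variables do not carry over. Pictures are saved under pics/ and viewed, and the job is handed in when it is done.

Besides the shell and the picture viewer there is one more tool, called after "Emit:" by a JSON object that holds its "method" and its "body". move_arm: Moves the arm, as the interface text tells. Its arguments: {"type":"object","properties":{"rows":{"type":"string"},"grip":{"type":"number"},"newtons":{"type":"number"}},"required":["rows"]}

```bash
ls; mkdir -p pics; cat > h.py <<'E'
import numpy as np,cv2,pickle
from station import sensors,camera,ctrl
from scipy.spatial.transform import Rotation as R
E
python3 - <<'E'
from h import *
print(sensors.get_obs())
for n in("scene","top"):
    c=camera(n); cv2.imwrite(f"pics/{n}0.png",c["color"]); pickle.dump(c,open(f"{n}0.pkl","wb"))
    print(n,c["mtx"],c["distortion"],c["position"],c["attitude"])
E
```

```text
pics
{'time_s': 0.0, 'qpos': array([-1.31864359e+00,  3.00467298e-01,  1.52159432e+00, -1.47810330e-05,
        1.32067847e+00, -6.65847196e-02]), 'joint_vel': array([0.00184973, 0.00037208, 0.00098791, 0.00112873, 0.0001925 ,
       0.00135327]), 'tau': array([ 4.41792190e-04, -5.31808448e+01, -3.52732301e+01,  7.09131989e-02,
        2.44293694e-02, -1.08625734e-04]), 'ee_pos': array([ 0.17231721, -0.52214929,  0.30208275]), 'eef_rot': array([-3.14153059e+00,  1.14584949e-03, -1.25205517e+00]), 'force': array([-0.29532474, -0.03306107,  0.05951026]), 'moment': array([ 0.00028778,  0.02368399, -0.00863518]), 'grip_width': 0.09376696739282829}
scene [[501.34447197   0.         320.36710469]
 [  0.         501.34447197 195.25497094]
 [  0.           0.           1.        ]] [0.03895592 0.         0.         0.         0.        ] [ 1.36099839 -0.2878209   0.90141742] [-2.30492297 -0.0026979   1.20936836]
top [[434.98713999   0.         313.6327872 ]
 [  0.         434.98713999 204.01553117]
 [  0.           0.           1.        ]] [-0.11294666  0.          0.          0.          0.        ] [ 0.54129204 -0.02335689  1.11694515] [-3.09590429  0.02030547 -1.55809784]
```

View pics/scene0.png

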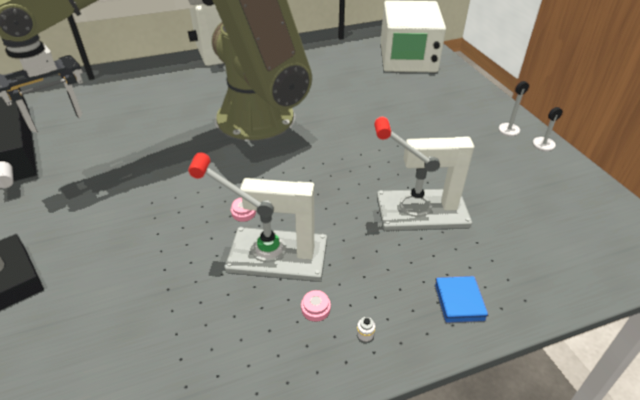

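View pics/top0.png

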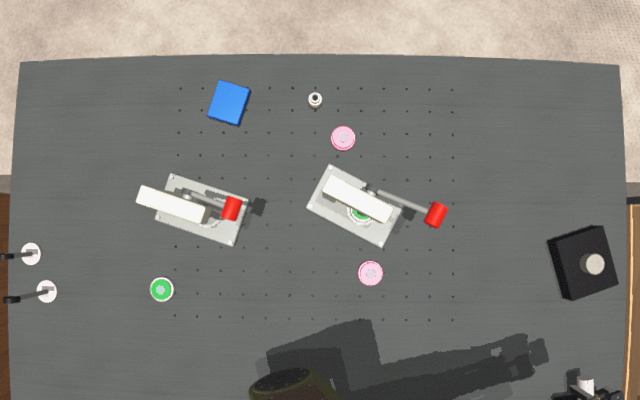

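The loaded press shows green under its ram at scene (268,243) and top (360,214). Its grip is at scene (201,165) and top (436,214). The other red grip, at scene (383,128) and top (231,208), belongs to the press with the empty nest. Other look-alikes are the pink chambers at top (343,138) and (370,273) and a loose green one at top (161,290). Next I'll take crops and measure.

```bash
cat >> h.py <<'E'
def Rc(a): return R.from_euler('xyz',a).as_matrix()
def ray(c,u,v):
    p=cv2.undistortPoints(np.array([[[u,v]]],float),c["mtx"],c["distortion"])[0,0]
    d=Rc(c["attitude"])@np.array([p[0],p[1],1.]); return np.array(c["position"]),d
def pts(c,mask):
    v,u=np.nonzero(mask&(c["z_map"]>0)); p=cv2.undistortPoints(np.c_[u,v].astype(float)[:,None],c["mtx"],c["distortion"])[:,0]
    z=c["z_map"][v,u]; return (np.c_[p,np.ones(len(p))]*z[:,None])@Rc(c["attitude"]).T+np.array(c["position"])
def tri(a,b):
    (o1,d1),(o2,d2)=a,b; A=np.c_[d1,-d2]; s=np.linalg.lstsq(A,o2-o1,rcond=None)[0]
    p,q=o1+s[0]*d1,o2+s[1]*d2; return (p+q)/2,np.linalg.norm(p-q)
E
python3 - <<'E'
from h import *
S=pickle.load(open("scene0.pkl","rb"));T=pickle.load(open("top0.pkl","rb"))
def red(c):
    b,g,r=[c["color"][...,i].astype(int) for i in range(3)]; return (r>110)&(g<60)&(b<60)
def green(c):
    b,g,r=[c["color"][...,i].astype(int) for i in range(3)]; return (g>90)&(r<70)&(b<110)
for n,c in(("S",S),("T",T)):
  for nm,f in(("red",red),("green",green)):
    k,l,st,ce=cv2.connectedComponentsWithStats(f(c).astype(np.uint8))
    for i in range(1,k):
        if st[i,4]>15:
            P=pts(c,l==i); print(n,nm,st[i],ce[i].round(1),np.median(P,0).round(3),P.min(0).round(3),P.max(0).round(3))
            if nm=="red": pass
# white foot/plate of loaded press
for (c,r,n) in((S,(130,300,170,350),"cs"),(T,(150,260,290,460),"ct")):
    im=c["color"][r[0]:r[1],r[2]:r[3]]; cv2.imwrite(f"pics/{n}.png",cv2.resize(im,None,fx=4,fy=4,interpolation=cv2.INTER_CUBIC))
E
```

```text
S red [375 124  15  15 113] [382.8 132.9] [0.592 0.145 0.292] [0.562 0.134 0.276] [0.599 0.159 0.302]
S red [189 159  21  19 150] [198.5 170.4] [ 0.582 -0.242  0.292] [ 0.556 -0.258  0.277] [ 0.592 -0.216  0.302]
S green [258 236  21  15 153] [268.1 245. ] [ 0.598 -0.125  0.05 ] [ 0.566 -0.146  0.043] [ 0.611 -0.098  0.068]
T red [221 197  21  23 212] [231.9 207.9] [0.569 0.146 0.3  ] [0.548 0.133 0.289] [0.59  0.17  0.306]
T red [424 202  23  26 266] [434.6 215. ] [ 0.56  -0.234  0.3  ] [ 0.538 -0.258  0.279] [ 0.585 -0.216  0.307]
```

View pics/cs.png

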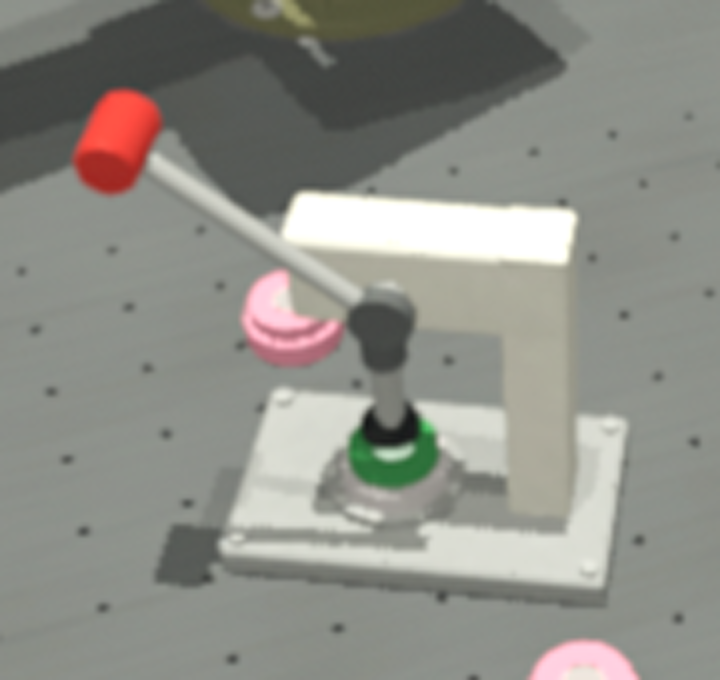

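View pics/ct.png

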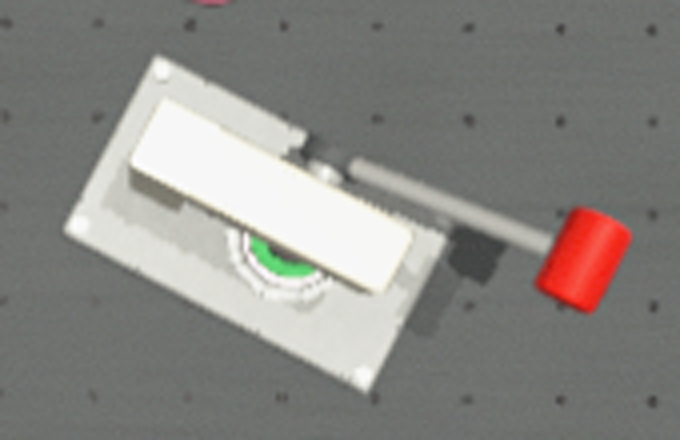

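```bash
python3 - <<'E'
from h import *
S=pickle.load(open("scene0.pkl","rb"));T=pickle.load(open("top0.pkl","rb"))
t=lambda u,v:ray(T,290+(u+.5)/4-.5,150+(v+.5)/4-.5)
s=lambda u,v:ray(S,170+(u+.5)/4-.5,130+(v+.5)/4-.5)
for n,a,b in(("grip",(584,260),(118,141)),("A",(162,70),(590,568)),("B",(80,225),(610,424)),("C",(362,377),(283,397))):
    p,e=tri(t(*a),s(*b)); print(n,p.round(4),round(e,4)); globals()[n]=p
ax=C-B; print("yaw press x axis (from C to B)",np.arctan2(-ax[1],-ax[0]), np.linalg.norm(ax),np.linalg.norm(A-B))
# red pixel-mask centre
def red(c):
    b,g,r=[c["color"][...,i].astype(int) for i in range(3)]; return (r>90)&(g<110)&(b<110)&(r>g+60)
rs=[]
for c,(u0,u1,v0,v1) in((T,(410,460,190,240)),(S,(180,220,145,190))):
    m=red(c);k=np.zeros_like(m);k[v0:v1,u0:u1]=m[v0:v1,u0:u1]
    v,u=np.nonzero(k); h=cv2.minAreaRect(np.c_[u,v].astype(np.float32)); print(h,u.mean(),v.mean()); rs.append(ray(c,*h[0]))
    P=pts(c,k); 
    if c is T:
        Q=P[P[:,2]>.285]; m2=Q[:,:2].mean(0); w,V=np.linalg.eigh(np.cov((Q[:,:2]-m2).T)); print("barrel dir",V[:,1],"ext",np.ptp((Q[:,:2]-m2)@V,axis=0),m2,np.percentile(Q[:,2],95))
print(tri(*rs))
E
```

```text
grip [ 0.5617 -0.2376  0.29  ] 0.003
A [ 0.6856 -0.0395  0.0216] 0.0033
B [0.5867 0.0107 0.0218] 0.0024
C [ 0.4932 -0.1676  0.0196] 0.0031
yaw press x axis (from C to B) 1.0878220860181695 0.2012758681358707 0.11093206865086645
((435.60003662109375, 214.30001831054688), (16.54690170288086, 24.149532318115234), 26.56505012512207) 435.62531017369724 214.35980148883374
barrel dir [-0.87613161  0.482072  ] ext [0.03206253 0.04431637] [ 0.56146474 -0.23643984] 0.3053073057424434
((198.66494750976562, 164.6288604736328), (16.753211975097656, 26.399002075195312), 23.96249008178711) 198.7351485148515 164.65841584158414
(array([ 0.56218966, -0.23789405,  0.29089608]), np.float64(0.0018728969177175486))
```

Emit:
{"method": "move_arm", "body": {"rows": "0 0 -22 0 0 -0.1; 0 0 -22 0 0 -0.1; 0 0 -22 0 0 -0.1; 0 0 -22 0 0 -0.1; 0 0 -22 0 0 -0.1; 0 0 -22 0 0 -0.1; 0 0 -22 0 0 -0.1; 0 0 -10 0 0 -0.06", "grip": 1, "newtons": 30}}

```text
time_s: 1.1
ee_pos: [0.1724, -0.5223, 0.4678]
eef_rot: [-3.135, 0.006, -0.467]
force: [0.6, -0.0, 0.3]
grip_width: 0.0943
```

```bash
cat > d.py <<'E'
from h import *
import sys
o=sensors.get_obs(); Rt=Rc(o["eef_rot"]); p=np.array(o["ee_pos"])
tgt=np.array([float(x) for x in sys.argv[1:4]]); yaw=float(sys.argv[4])
d=Rt.T@(tgt-p)*1000; w=(R.from_matrix(Rt).inv()*R.from_euler('xyz',[np.pi,0,yaw])).as_rotvec()
print(o["time_s"],p.round(4),o["eef_rot"].round(3),o["force"].round(1),o["grip_width"]); print("need",d.round(1),w.round(3))
E
python3 d.py 0.562 -0.2375 0.46 -0.491
```

```text
1.1 [ 0.1724 -0.5223  0.4678] [-3.135  0.006 -0.467] [ 0.6 -0.   0.3] 0.0943129811704562
need [ 219.6 -429.7    9.3] [-0.007  0.006  0.024]
```

Emit:
{"method": "move_arm", "body": {"rows": "18 -35 0 0 0 0.024; 18 -35 0 0 0 0; 18 -35 0 0 0 0; 18 -35 0 0 0 0; 18 -35 0 0 0 0; 18 -35 0 0 0 0; 18 -35 0 0 0 0; 18 -35 0 0 0 0; 18 -35 0 0 0 0; 18 -35 0 0 0 0; 18 -35 0 0 0 0; 12 -25 0 0 0 0; 0 0 0 0 0 0"}}

```text
time_s: 2.72
ee_pos: [0.5623, -0.2505, 0.4644]
eef_rot: [-3.133, 0.014, -0.492]
force: [-0.1, -0.9, -0.0]
grip_width: 0.094
```

```bash
python3 d.py 0.562 -0.2375 0.46 -0.491
python3 - <<'E'
from h import *
o=sensors.get_obs();c=camera("wrist");cv2.imwrite("pics/w1.png",c["color"]);pickle.dump((o,c),open("w1.pkl","wb"));print(c["hand_eye"],c["mtx"],c["distortion"])
E
```

```text
2.725 [ 0.5623 -0.2505  0.4644] [-3.133  0.014 -0.492] [-0.1 -0.9 -0. ] 0.09396767252470214
need [ -6.4 -11.3   4.5] [-0.008  0.014 -0.001]
[[ 9.99999620e-01  2.73443010e-04 -8.28100033e-04 -6.09320666e-04]
 [-3.43103539e-05  9.61171605e-01  2.75951343e-01 -8.15666515e-02]
 [ 8.71403204e-04 -2.75951210e-01  9.61171249e-01 -8.24078454e-02]
 [ 0.00000000e+00  0.00000000e+00  0.00000000e+00  1.00000000e+00]] [[324.73629105   0.         316.66974414]
 [  0.         324.73629105 195.21771805]
 [  0.           0.           1.        ]] [-0.00312434  0.          0.          0.          0.        ]
```

View pics/w1.png

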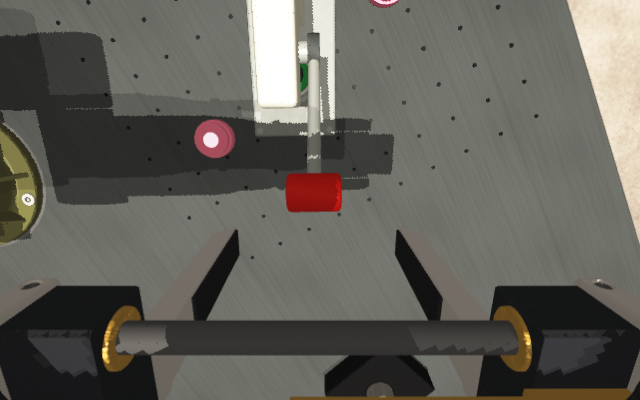

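The wrist view shows the red grip at (314,193), with its barrel level in the picture so the yaw is right. Green shows under this press's head at (303,75), which confirms it is the loaded one.

```bash
python3 - <<'E'
from h import *
o,c=pickle.load(open("w1.pkl","rb"))
b,g,r=[c["color"][...,i].astype(int) for i in range(3)]; m=(r>90)&(g<60)&(b<60); m[:160]=0;m[230:]=0;m[:,:270]=0;m[:,360:]=0
v,u=np.nonzero(m&(c["z_map"]>0)); p=cv2.undistortPoints(np.c_[u,v].astype(float)[:,None],c["mtx"],c["distortion"])[:,0]
z=c["z_map"][v,u]; P=(np.c_[p,np.ones(len(p))]*z[:,None]); H=c["hand_eye"]; P=P@H[:3,:3].T+H[:3,3]; W=P@Rc(o["eef_rot"]).T+np.array(o["ee_pos"])
print(np.percentile(P,[2,50,98],axis=0).round(4)); top=W[:,2]>.296; print(W[top].mean(0),np.percentile(W[:,2],98)); print(u.min(),u.max(),v.min(),v.max())
E
```

```text
[[-0.0242 -0.0255  0.1593]
 [-0.0037 -0.0141  0.1624]
 [ 0.0174  0.0037  0.1787]]
[ 0.56333072 -0.2360793   0.30201914] 0.3051143390615906
286 341 173 211
```

Emit:
{"method": "move_arm", "body": {"rows": "-3 -6 4 -0.004 0.007 0; -3 -5 10 -0.004 0.007 0; 0 0 0 0 0 0"}}

```text
time_s: 3.15
ee_pos: [0.5596, -0.2395, 0.4503]
eef_rot: [3.141, -0.001, -0.496]
force: [-1.0, -0.9, 0.0]
grip_width: 0.094
```

```bash
python3 d.py 0.563 -0.237 0.365 -0.491
```

```text
3.15 [ 0.5596 -0.2395  0.4503] [ 3.141e+00 -1.000e-03 -4.960e-01] [-1.  -0.9  0. ] 0.09401994544339046
need [ 1.8 -3.9 85.2] [ 0.001 -0.001 -0.005]
```

Emit:
{"method": "move_arm", "body": {"rows": "2 -4 22 0 0 -0.005; 0 0 22 0 0 0; 0 0 22 0 0 0; 0 0 19 0 0 0; 0 0 0 0 0 0"}}

```text
time_s: 3.78
ee_pos: [0.5614, -0.2392, 0.366]
eef_rot: [3.141, -0.005, -0.494]
force: [-0.1, -0.0, 1.5]
grip_width: 0.0938
```

```bash
python3 d.py 0.563 -0.237 0.365 -0.491
python3 - <<'E'
from h import *
c=camera("wrist");cv2.imwrite("pics/w2.png",c["color"])
E
```

```text
3.775 [ 0.5614 -0.2392  0.366 ] [ 3.141 -0.005 -0.494] [-0.1 -0.   1.5] 0.09379548268909309
need [ 0.4 -2.8  1. ] [ 0.001 -0.005 -0.003]
```

View pics/w2.png

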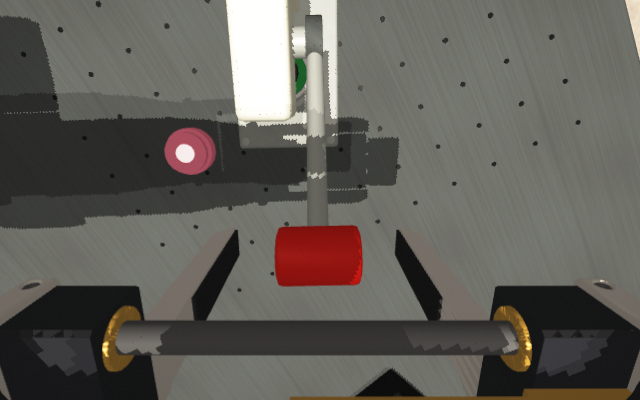

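The grip spans columns 275 to 362, centred between the fingertips at 238 and 396. I'll close on it.

Emit:
{"method": "move_arm", "body": {"rows": "0 -2 1 0 0 0; 0 0 0 0 0 0; 0 0 0 0 0 0; 0 0 0 0 0 0; 0 0 0 0 0 0; 0 0 0 0 0 0", "grip": -1, "newtons": 30}}

```text
time_s: 4.58
ee_pos: [0.5625, -0.2377, 0.369]
eef_rot: [3.141, -0.01, -0.494]
force: [-1.1, -0.6, 0.9]
grip_width: 0.0436
```

```bash
python3 d.py 0.563 -0.237 0.365 -0.491
python3 - <<'E'
# arc: tool y points to -press x? press x=(.471,.882); tool y=(sin yaw,-cos yaw)=(-.471,-.882) => tool y = -press x
import numpy as np
for q in np.linspace(0,1.1,12):
    a=.7-q; print(round(q,2),"dy",round(160*(np.cos(a)-np.cos(.7)),1),"dz",round(160*(np.sin(.7)-np.sin(a)),1))
E
```

```text
4.575 [ 0.5625 -0.2377  0.369 ] [ 3.141 -0.01  -0.494] [-1.1 -0.6  0.9] 0.04355867316995676
need [ 0.  -0.9  4. ] [ 0.001 -0.01  -0.003]
0.0 dy 0.0 dz 0.0
0.1 dy 9.7 dz 12.7
0.2 dy 18.0 dz 26.4
0.3 dy 25.0 dz 40.8
0.4 dy 30.5 dz 55.8
0.5 dy 34.4 dz 71.3
0.6 dy 36.8 dz 87.1
0.7 dy 37.6 dz 103.1
0.8 dy 36.8 dz 119.0
0.9 dy 34.4 dz 134.9
1.0 dy 30.5 dz 150.4
1.1 dy 25.0 dz 165.4
```

Gripped: the opening reads 43.6 mm, against a 44 mm barrel. I'll follow the arc down.

Emit:
{"method": "move_arm", "body": {"rows": "5 5 0 0 0 0; -5 5 13 0 0.005 0; 0 8 14 0 0.005 0; 0 7 14 0 0 0; 0 5 15 0 0 0"}}

```text
time_s: 5.2
ee_pos: [0.5486, -0.2633, 0.3149]
eef_rot: [-3.139, -0.02, -0.492]
force: [-4.6, 0.1, 6.9]
grip_width: 0.0442
```

```bash
python3 d.py 0.5625 -0.2377 0.366 -0.491
```

```text
5.2 [ 0.5486 -0.2633  0.3149] [-3.139 -0.02  -0.492] [-4.6  0.1  6.9] 0.04417510541908758
need [  1.2 -29.3 -51. ] [-0.002 -0.02  -0.001]
```

Emit:
{"method": "move_arm", "body": {"rows": "0 4 15 0 -0.01 0; 0 3 16 0 -0.005 0; 0 2 16 0 0 0; 0 0 16 0 0 0"}}

```text
time_s: 5.7
ee_pos: [0.5448, -0.2727, 0.2541]
eef_rot: [-3.14, -0.009, -0.492]
force: [-5.2, 1.1, 9.7]
grip_width: 0.0439
```

```bash
python3 d.py 0.5625 -0.2377 0.366 -0.491
```

```text
5.7 [ 0.5448 -0.2727  0.2541] [-3.14  -0.009 -0.492] [-5.2  1.1  9.7] 0.04394329229366605
need [ 1.000e-01 -3.950e+01 -1.118e+02] [-0.002 -0.009 -0.001]
```

Emit:
{"method": "move_arm", "body": {"rows": "0 -1 16 0 -0.005 0; 0 -3 16 0 0 0; 0 -5 15 0 0 0; 0 -5 13 0 0 0"}}

```text
time_s: 6.2
ee_pos: [0.5508, -0.2619, 0.1962]
eef_rot: [3.141, -0.005, -0.493]
force: [-7.6, -0.2, 11.0]
grip_width: 0.0438
```

```bash
python3 d.py 0.5625 -0.2377 0.366 -0.491
```

```text
6.2 [ 0.5508 -0.2619  0.1962] [ 3.141 -0.005 -0.493] [-7.6 -0.2 11. ] 0.04376337285372016
need [  -0.4  -26.8 -169.9] [ 0.001 -0.005 -0.002]
```

Emit:
{"method": "move_arm", "body": {"rows": "0 -1 3 0 0 0; 0 0 2 0 0 0; 0 0 1 0 0 0; 0 0 1 0 0 0; 0 0 1 0 0 0; 0 0 1 0 0 0"}}

```text
time_s: 6.95
ee_pos: [0.5511, -0.2611, 0.1936]
eef_rot: [3.14, -0.005, -0.491]
force: [-4.5, 2.3, 10.1]
grip_width: 0.0441
```

```bash
python3 d.py 0.5625 -0.2377 0.366 -0.491
python3 - <<'E'
from h import *
c=camera("scene");cv2.imwrite("pics/s2.png",cv2.resize(c["color"][120:300,150:350],None,fx=4,fy=3.3));cv2.imwrite("pics/w3.png",camera("wrist")["color"])
E
```

```text
6.95 [ 0.5511 -0.2611  0.1936] [ 3.14  -0.005 -0.491] [-4.5  2.3 10.1] 0.04411232953494093
need [-1.000e-01 -2.580e+01 -1.725e+02] [ 0.001 -0.005  0.   ]
```

View pics/s2.png

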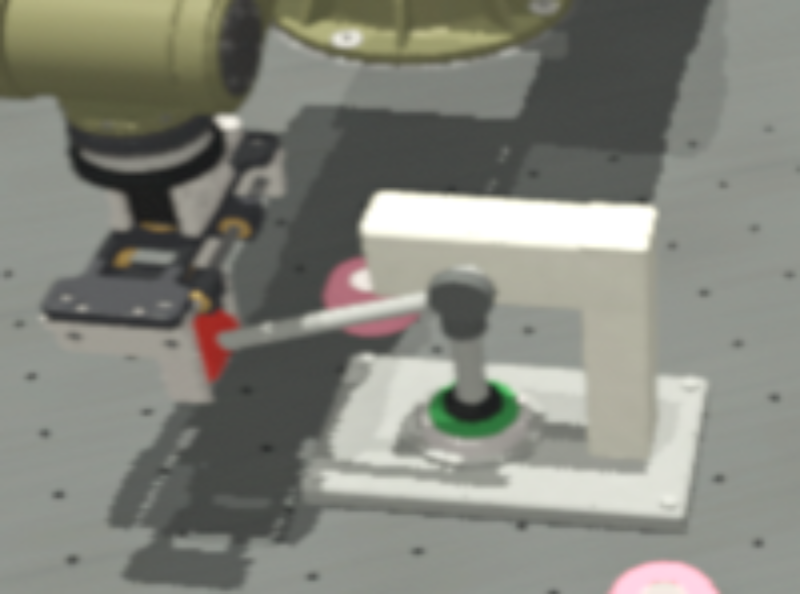

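View pics/w3.png

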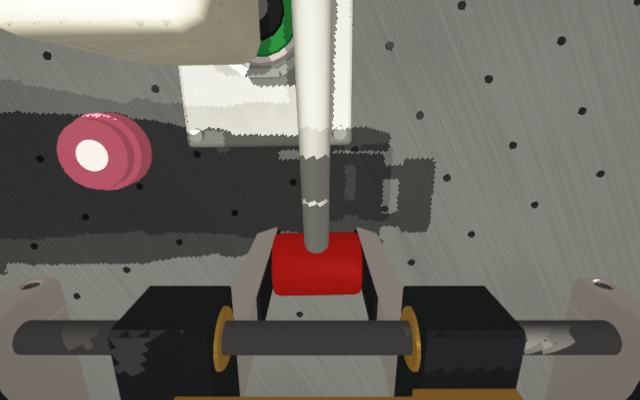

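The scene picture shows the arm sloping down toward the grip, the cap down, and the grip at about (215,345) in the crop. I'll work out the lever angle from depth.

```bash
cat > ang.py <<'E'
from h import *
o=sensors.get_obs();c=camera("wrist")
b,g,r=[c["color"][...,i].astype(int) for i in range(3)]; m=(r>90)&(g<60)&(b<60); m[:200]=0;m[:,:262]=0;m[:,372:]=0
v,u=np.nonzero(m&(c["z_map"]>0)); p=cv2.undistortPoints(np.c_[u,v].astype(float)[:,None],c["mtx"],c["distortion"])[:,0]
z=c["z_map"][v,u]; P=(np.c_[p,np.ones(len(p))]*z[:,None]); H=c["hand_eye"]; P=P@H[:3,:3].T+H[:3,3]; W=P@Rc(o["eef_rot"]).T+np.array(o["ee_pos"])
zt=np.percentile(W[:,2],98); print("grip top",zt,"centre z",zt-.0165,"lever",.7-np.arcsin((zt-.0165-.185)/.16), "tool frame",np.percentile(P,[2,50,98],axis=0).round(4).tolist())
E
python3 ang.py
```

```text
grip top 0.13956250977562895 centre z 0.12306250977562895 lever 1.0974944021638413 tool frame [[-0.0215, -0.0167, 0.054], [-0.0006, -0.0069, 0.0568], [0.0198, 0.0091, 0.0725]]
```

Emit:
{"method": "move_arm", "body": {"rows": "0 0 0 0 0 0; 0 0 0 0 0 0; 0 0 0 0 0 0; 0 0 0 0 0 0; 0 2 -5 0 0 0; 0 3 -7 0 0 0; 0 3 -8 0 0 0; 0 2 -8 0 0 0; 0 2 -8 0 0 0", "newtons": 45}}

```text
time_s: 8.22
ee_pos: [0.5459, -0.2709, 0.2355]
eef_rot: [3.14, -0.006, -0.486]
force: [4.1, 6.4, 2.7]
grip_width: 0.0437
```

```bash
python3 d.py 0.5625 -0.2377 0.366 -0.491; python3 ang.py
```

```text
8.225 [ 0.5459 -0.2709  0.2355] [ 3.14  -0.006 -0.486] [4.1 6.4 2.7] 0.043715575756318965
need [   0.   -36.9 -130.6] [ 0.001 -0.006  0.005]
grip top 0.1826030578929181 centre z 0.16610305789291813 lever 0.8183822026694397 tool frame [[-0.0215, -0.0164, 0.0529], [-0.0006, -0.0071, 0.0558], [0.0199, 0.0094, 0.0717]]
```

Emit:
{"method": "move_arm", "body": {"rows": "0 0 -8 0 0 0; 0 0 -8 0 0 0; 0 0 -8 0 0 0; 0 -1 -8 0 0 0; 0 -1 -8 0 0 0; 0 -1 -8 0 0 0; 0 -2 -8 0 0 0; 0 -2 -7 0 0 0"}}

```text
time_s: 9.28
ee_pos: [0.5495, -0.2638, 0.3032]
eef_rot: [-3.141, -0.007, -0.485]
force: [6.2, 2.3, -2.3]
grip_width: 0.0435
```

```bash
python3 d.py 0.5625 -0.2377 0.366 -0.491; python3 ang.py
```

```text
9.275 [ 0.5495 -0.2638  0.3032] [-3.141 -0.007 -0.485] [ 6.2  2.3 -2.3] 0.04350988233188397
need [ -0.2 -29.1 -62.8] [-0.    -0.007  0.006]
grip top 0.25089437694254074 centre z 0.23439437694254073 lever 0.38615840545425545 tool frame [[-0.0213, -0.0149, 0.0523], [-0.0006, -0.0063, 0.0554], [0.0198, 0.0107, 0.0708]]
```

Emit:
{"method": "move_arm", "body": {"rows": "0 -2 -7 0 0 0; 0 -3 -7 0 0 0; 0 -4 -7 0 0 0; 0 -4 -7 0 0 0; 0 -4 -6 0 0 0; 0 -4 -6 0 0 0"}}

```text
time_s: 10.07
ee_pos: [0.5598, -0.2439, 0.3453]
eef_rot: [-3.141, -0.006, -0.485]
force: [5.0, 0.6, -5.2]
grip_width: 0.0439
```

```bash
python3 d.py 0.5625 -0.2377 0.366 -0.491; python3 ang.py
```

```text
10.075 [ 0.5598 -0.2439  0.3453] [-3.141 -0.006 -0.485] [ 5.   0.6 -5.2] 0.04385346398406981
need [ -0.3  -6.8 -20.7] [-0.    -0.006  0.006]
grip top 0.2930403874281958 centre z 0.2765403874281958 lever 0.09090258917296945 tool frame [[-0.0211, -0.0133, 0.0522], [-0.0006, -0.0047, 0.0554], [0.0198, 0.0126, 0.07]]
```

Emit:
{"method": "move_arm", "body": {"rows": "0 -4 -5 0 0 0; 0 -3 -4 0 0 0; 0 -1 -2 0 0 0; 0 0 0 0 0 0; 0 0 0 0 0 0"}}

```text
time_s: 10.75
ee_pos: [0.5643, -0.2352, 0.3572]
eef_rot: [-3.141, -0.005, -0.485]
force: [3.7, -1.8, -4.3]
grip_width: 0.0439
```

```bash
python3 d.py 0.5625 -0.2377 0.366 -0.491; python3 ang.py
```

```text
10.75 [ 0.5643 -0.2352  0.3572] [-3.141 -0.005 -0.485] [ 3.7 -1.8 -4.3] 0.04389842987341873
need [-0.4  3.  -8.8] [-0.001 -0.005  0.006]
grip top 0.30501946852937173 centre z 0.2885194685293717 lever -0.0036390025680926863 tool frame [[-0.0212, -0.0127, 0.0522], [-0.0006, -0.0044, 0.0554], [0.0198, 0.0131, 0.0711]]
```

The lever is at rest: the grip centre is 288.5 mm up and the angle is about 0. I'll release and go straight up.

Emit:
{"method": "move_arm", "body": {"rows": "0 0 0 0 0 0; 0 0 0 0 0 0; 0 0 0 0 0 0; 0 0 0 0 0 0; 0 0 0 0 0 0; 0 0 0 0 0 0", "grip": 1}}

```text
time_s: 11.55
ee_pos: [0.5641, -0.235, 0.3591]
eef_rot: [-3.14, -0.007, -0.486]
force: [0.2, 0.2, 0.2]
grip_width: 0.0937
```

```bash
python3 d.py 0.5625 -0.2377 0.366 -0.491; python3 - <<'E'
from h import *
cv2.imwrite("pics/w4.png",camera("wrist")["color"])
E
```

```text
11.55 [ 0.5641 -0.235   0.3591] [-3.14  -0.007 -0.486] [0.2 0.2 0.2] 0.09366102162705502
need [-0.1  3.1 -6.9] [-0.002 -0.007  0.005]
```

View pics/w4.png

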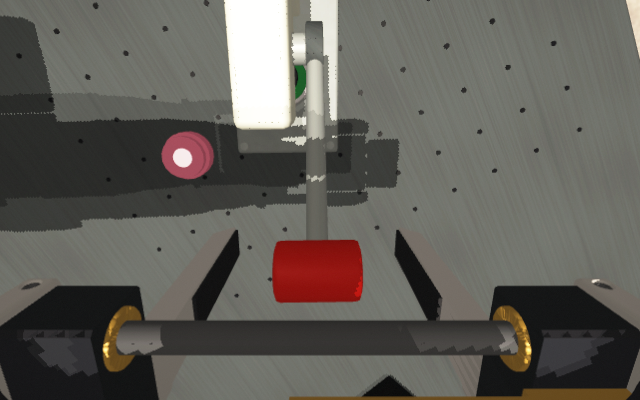

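The fingers are clear on both sides of the grip, which spans columns 273 to 362. I'll retract upward.

Emit:
{"method": "move_arm", "body": {"rows": "0 0 -15 0 0 0; 0 0 -25 0 0 0; 0 0 -30 0 0 0; 0 0 -30 0 0 0; 0 0 -20 0 0 0; 0 0 0 0 0 0; -20 30 0 0 0 0; -20 40 0 0 0 0; -20 40 0 0 0 0; 0 0 0 0 0 0; 0 0 0 0 0 0"}}

```text
time_s: 12.98
ee_pos: [0.4552, -0.3047, 0.4844]
eef_rot: [-3.139, -0.007, -0.485]
force: [0.4, 0.1, 0.4]
grip_width: 0.0943
```

```bash
python3 - <<'E'
from h import *
o=sensors.get_obs();print(o["time_s"],o["ee_pos"],o["force"],np.abs(o["joint_vel"]).max())
S0=pickle.load(open("scene0.pkl","rb"));S=camera("scene")
f=lambda c:cv2.resize(c["color"][120:300,170:340],None,fx=2.3,fy=2.3,interpolation=cv2.INTER_CUBIC)
cv2.imwrite("pics/s3.png",np.hstack([f(S0),f(S)]))
T=camera("top");cv2.imwrite("pics/t3.png",T["color"])
for c in(S0,S):
    b,g,r=[c["color"][...,i].astype(int) for i in range(3)]
    m=(g>90)&(r<70)&(b<110);m[:200]=0;m[300:]=0;P=pts(c,m);print("green",m.sum(),np.percentile(P,[5,50,95],axis=0).round(4).tolist())
    for a,e in((160,230),(360,400)):
        m=(r>110)&(g<60)&(b<60);m[:,:a]=0;m[:,e:]=0;P=pts(c,m);print("grip",np.median(P,0).round(4))
E
```

```text
12.975 [ 0.45521556 -0.30473929  0.48439862] [0.36590763 0.11849697 0.35470243] 0.01422131065477421
green 153 [[0.5777, -0.1427, 0.0462], [0.5981, -0.1255, 0.0499], [0.6087, -0.1012, 0.0528]]
grip [ 0.5825 -0.2424  0.2924]
grip [0.5924 0.1452 0.2918]
green 138 [[0.5738, -0.1427, 0.0418], [0.5961, -0.1251, 0.0447], [0.608, -0.1005, 0.0477]]
grip [ 0.583  -0.2424  0.2927]
grip [0.5922 0.145  0.2916]
```

View pics/s3.png

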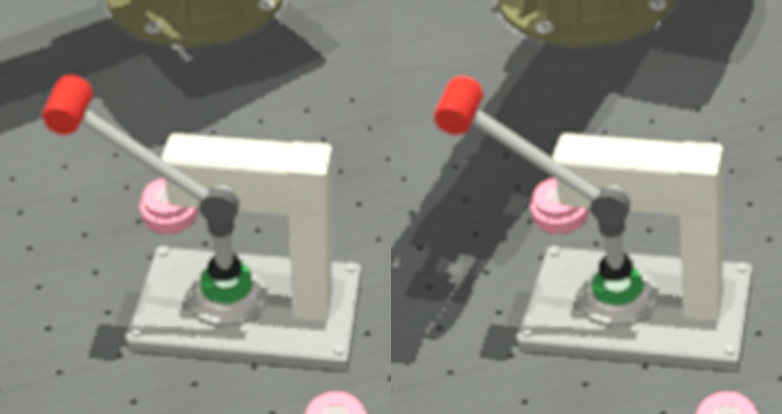

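```bash
python3 -c "
from h import *
print(ctrl.hand_in())"
```

```text
the job is handed in; nothing more can be done
None
```

I closed the chamber in the loaded press and handed the job in at about 13 s; the hand-in gives no verdict.

**What I did:** I pinched the red grip of the press with the green-capped chamber over its flat ends and pulled it down to the stop. I held it there for more than a second, eased it up in small steps, released it at rest and backed the arm away.

**Last checks:**
- **At the bottom:** the wrist camera's depth put the grip centre 123 mm up, about 1.10 rad, which is the stop.
- **At release:** the grip centre was 288.5 mm up, about 0 rad. After release it was within about 1 mm of where it started.
- **Cap and chamber:** the green surface is 4.4–5.2 mm lower than before. That is a rough reading, because part of the cap's side is in it. The full 6 mm is implied by the lever reaching its stop, but I did not measure it. Sideways the green moved about 2 mm, so the chamber is still in its nest.
- **Other press:** its grip is within 1 mm of where it started.
- **Arm:** it is clear of everything, with the force reading near zero.

**What disagreed:** on the way down the grip slid roughly 10 mm along the fingers, so arm travel did not give the lever angle. I read the angle from camera depth and raised the grip force from 30 to 45 N before easing up. I did not measure the lever's speed on the way up directly; the steps averaged about 0.4 rad/s.

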